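# Steady the rocking stove, then put the kettle on

## Robot

A 7-joint arm with a two-finger parallel gripper is mounted at the origin on the work surface. World frame = base frame: x ahead of the robot, y to its left, z up, the work surface at z = 0. Lengths are in m, angles in rad, forces in N, time in s.
With the tool pointing down it reaches from about 0.425 to 0.925 m from the base axis. Payload 6.8 kg.
Tool frame: the origin (TCP) lies midway between the tips of the shut fingers; the grasp point (between the pads) lies 19 mm behind it; z points along the fingers, y is the line along which they close (so a half turn about z gives the same grasp; the last joint's range is limited). The gripper opens to 85 mm and grips with 20 to 120 N. Pads are 22 mm wide; open, the fingers measure 114 mm over their backs; the gripper's body (76 mm by 85 mm) begins 54 mm behind the grasp point. The pads swing forward as they close: fully open they stand 13 mm farther back than shut.
Start: joints at [1.235, 0.477, 0.022, 1.555, -0.011, 1.109, -0.083], TCP at [0.152, -0.658, 0.193] pointing down, gripper open.
Joint ranges: [-2.96, 2.96], [-0.34, 2.1], [-1.41, 1.46], [0.24, 2.44], [-1.37, 4.51], [0.17, 1.92], [-2.96, 2.96]. Speed limits (rad/s): [2.39, 2.39, 3.14, 3.14, 3.14, 3.14, 3.14].

## Interface

Orientations are given as a unit quaternion [w, x, y, z].
In Python, from station import * gives the robot as it stands.
- The arm moves only by the shell command python3 -m creep 'ROWS' [FORCE]. ROWS is JSON, a list of rows, each a list of 7 numbers: the gripper command: -1 is shut, 1 is fully open, values between are in proportion, then the shift along the world's x, y, z in mm, then the turn, a rotation vector about the world's x, y, z in rad. A call has 1 to 5 rows; each row shifts and turns the commanded pose from where the row before left it; what a row does not reach is not made up. A row lasts 1/8 s, in which the tool goes at most 62.5 mm and 10.7 degrees, less where a joint would pass 70% of its speed; a pose out of reach is approached as far as the arm can. A call is refused whole if a number of a shift passes 62.5 or a number of a turn 0.188, either way. A call with a gripper value outside its range is refused whole. The fingers move at their own pace and stop on an object; FORCE is the grip in N (left out, the last holds). Time passes only in rows, so rows that do not move let the fingers close. It gives the time, the measured TCP pose, the force, the opening and the grip force at its end, in the units of the state.
- get_obs(): the state, without advancing time (a new reading comes with each control period).
- read_camera(name): name is "scene" or "side" or "wrist"; returns (picture, depth): 480x640x3 uint8, red, green, blue; 480x640 float32, m along the optical axis (not along the pixel's ray), 0 where there is no reading.
- camera_params(name): a dict with "intrinsics" (3x3 intrinsics, pixels), "k1" (the pictures are not rectified: a ray, as slopes to the right and down, at radius r is drawn at 1 + k1 r^2 times it, then the intrinsics apply), "cam_to_world" (4x4, takes a point from camera to world coordinates); the wrist camera has in their place "mount" (4x4, takes a point from camera to tool coordinates, whose origin is the TCP and whose axes are the flange's). Camera axes: x right, y up, looking along -z (the intrinsics and any distortion apply to the point x, -y, -z); pixel columns grow to the right and rows downward; lengths in m; the calibration is good to about 2 mm. A picture is of the moment at which its call begins: read the wrist's pose just before it. camera_params takes no time and is no camera call.
- hand_in(): hands the job in; it is judged then, once.
The state is a dict: "t": time; "q": joint angles; "joint_vel": joint speeds; "joint_torque": joint torques, N m; "eef_pos": TCP position; "tool_rot": TCP orientation; "contact_force": force on the tool from outside, world axes, zero at the start; "torque": the same for the moment, N m; "gripper_width": opening from 0.0 (shut) to 1.0 (fully open); "grasp_force": force on a finger pad.
Only numpy, scipy, OpenCV 4.12 (cv2) and the standard library are available. Lean on these libraries where they do the work, as an engineer would, in place of code of your own. Each camera call takes 0.05 s, during which the arm holds its last target. There are 200 camera calls.

## Task

The small round charcoal stove rocks because its one screw foot is wound up too short: turn the flat grip on top of that foot clockwise, seen from above, until the stove stands steady on all four feet. Then press down firmly on the stove's rim above that foot to check that it no longer rocks, and last take the kettle from the stool and set it down gently, upright, in the middle of the stove. Keep the stove in its place and leave the mug, lighter, ash scoop and hand fan alone.

Things in the scene. Friction and masses are not known exactly. Their poses are not given: they have to be found in the camera images.
- stove: Loose round iron stove, 2.3 kg, 200 mm across the rim, 118 mm high. Origin: centre of its underside, z up. Arms along its +x, +y, -x, -y each carry a foot 145 mm from the centre, domed rubber pad 28 mm wide. Only the -y foot, with the flat upright grip, screws. The side away from it (draught door) is heavier: the screw foot hangs 2.4 to 4 mm clear and 3 N on the rim there tips the stove.
- pot_ring: The flat iron ring that forms the stove's rim, fixed to it: outer radius 100 mm, inner 70 mm, its top 112 mm above the board; four ribs between the arms (at 45 degrees) reach inward from it to 28 mm from the centre, their tops 118 mm up. Same origin and axes as the stove.
- screw_grip (a joint): Turn of the screw foot in rad, positive clockwise seen from above. At 0 its pad is level with the three fixed pads: the stove is steady. It starts at -2.5 to -4.2 (pad too high). Each rad clockwise lowers pad and grip together by 0.95 mm (6 mm a turn); past 0 the foot gets too long and the stove rocks again. About 0.05 N m turns it; it stays where it is left.
- grip (a point): Centre of the screw foot's grip: upright steel bar 48 mm long (along this point's x), 10 mm thick (y: pinch here), 28 mm tall. With the foot at 0 it is 82 mm above the board, the bar's top at 96 mm, and the bar lies along the stove's x. Under the bar: 10 mm thread, then the arm's boss, 26 mm across, top 56 mm up. The stove's rim, 112 mm up, begins 45 mm from the screw's axis.
- pad_screw (a point): Centre of the underside of the screw foot's pad.
- pad_a (a point): Centre of the underside of the fixed pad on the stove's +x arm.
- pad_b (a point): Centre of the underside of the fixed pad on the stove's +y arm.
- pad_c (a point): Centre of the underside of the fixed pad on the stove's -x arm.
- rim_over_screw (a point): Point on the top face of the rim, in line with the screw foot, 86 mm from the stove's centre, 112 mm up: the place to press.
- seat (a point): Centre of the stove at the height of the ribs' tops, 118 mm up: where the centre of the kettle's underside belongs.
- kettle: Loose aluminium kettle, empty, about 0.45 kg: body 145 mm across and 94 mm high, flat base of radius 68 mm, lid with a knob up to 119 mm, spout with a flap at its own +x reaching out 122 mm and up to 105 mm. Origin: centre of its underside, z up. It stands on the stool.
- kettle_handle (a point): Centre of the kettle's fixed overhead handle, 168 mm above its underside: a black bar 100 mm long (along the kettle's x), 18 mm wide (along y), 18 mm tall, held by uprights at both ends; 40 mm clear to the lid knob.
- stool: Fixed low wooden stool, top 360 mm (x) by 260 mm (y), 100 mm high. Origin: centre of its underside at floor-board level.
- mug: Bystander: loose white mug on the stool, 82 mm across, 80 mm high, handle at its +y. Origin: centre of its underside.
- lighter: Bystander: loose green plastic lighter lying on the stool, 75 x 24 x 12 mm. Origin: centre of its underside.
- scoop: Bystander: loose steel ash scoop on the boards, pan 100 x 80 x 30 mm at its +x, handle 125 mm to -x. Origin: middle of the pan's rear lower edge.
- fan: Bystander: loose red plastic hand fan lying flat on the boards, blade 170 mm across, 5 mm thick, grip 14 mm thick to its -x, 285 mm long in all. Origin: under the blade's centre.
Things that resemble listed ones, but are neither listed nor needed, are in the scene too. Of the things that look like the kettle, the smaller one is meant.

How it is judged:
By the outcome, as a careful person would: the job done as asked, in the order asked, and still so for the second after the job is handed in, with the robot touching nothing.
It also fails if it takes over 72 s, if anything falls off the work surface, if the arm or the gripper's body presses on something with over 40 N, if the wrist force passes 120 N, or if a joint passes its speed limit or range.

## Working session

There is one attempt and no reset: what is moved stays moved. The work goes in short steps, Python scripts to look and compute and a shell command to move; the robot and the scene stay as the last step left them, time stands still between calls to the robot, and variables do not carry over. Pictures are saved under pics/ and viewed, at most 10 in all, crops included, and the job is handed in when it is done.

```bash
ls; mkdir -p pics; cat > h.py <<'E'
import numpy as np, cv2
from station import *
from scipy.spatial.transform import Rotation as R
def c2w(name,obs=None):
    p=camera_params(name)
    if 'cam_to_world' in p: return np.array(p['cam_to_world'])
    T=np.eye(4); q=obs['tool_rot']; T[:3,:3]=R.from_quat([q[1],q[2],q[3],q[0]]).as_matrix(); T[:3,3]=obs['eef_pos']
    return T@np.array(p['mount'])
def rays(name,uv):
    p=camera_params(name);K=np.array(p['intrinsics'],float)
    d=np.array([p['k1'],0,0,0],float)
    s=cv2.undistortPoints(np.array(uv,float).reshape(-1,1,2),K,d).reshape(-1,2)
    return np.c_[s[:,0],-s[:,1],-np.ones(len(s))]
def on_plane(name,uv,z,T):
    d=rays(name,uv)@T[:3,:3].T; o=T[:3,3]
    return o+d*((z-o[2])/d[:,2])[:,None]
def cloud(name,depth,T):
    v,u=np.mgrid[0:480,0:640]
    r=rays(name,np.c_[u.ravel(),v.ravel()])*depth.reshape(-1,1)
    return (r@T[:3,:3].T+T[:3,3]).reshape(480,640,3)
def proj(name,X,T):
    p=camera_params(name);K=np.array(p['intrinsics'],float)
    c=(np.array(X).reshape(-1,3)-T[:3,3])@T[:3,:3]; s=np.c_[c[:,0],-c[:,1]]/-c[:,2:]
    s=s*(1+p['k1']*(s**2).sum(1))[:,None]
    return s@K[:2,:2].T+K[:2,2]
E
python3 - <<'E'
from h import *
o=get_obs(); print({k:np.round(v,3) for k,v in o.items()})
for n in ['scene','side','wrist']:
    im,d=read_camera(n); np.savez(f'{n}0.npz',im=im,d=d,T=c2w(n,o)); cv2.imwrite(f'pics/{n}0.png',im[:,:,::-1])
    print(n,np.round(c2w(n,o),3).tolist(),camera_params(n)['k1'],(d>0).mean())
E
```

```text
pics
{'t': np.float64(0.0), 'q': array([ 1.235,  0.478,  0.022,  1.556, -0.012,  1.109, -0.083]), 'joint_vel': array([ 0.001, -0.002, -0.002, -0.001,  0.001, -0.   ,  0.001]), 'joint_torque': array([-1.0000e-03, -5.9645e+01,  1.6080e+00, -2.8120e+01,  1.2000e-02,
        9.0000e-03,  0.0000e+00]), 'eef_pos': array([ 0.152, -0.657,  0.192]), 'tool_rot': array([-0.001,  0.994,  0.114, -0.   ]), 'contact_force': array([-0.168,  0.576, -0.44 ]), 'torque': array([0.004, 0.016, 0.01 ]), 'grasp_force': np.float64(0.0), 'gripper_width': np.float64(0.997)}
scene [[0.862, -0.397, 0.314, 0.984], [0.506, 0.67, -0.543, -0.512], [0.006, 0.628, 0.779, 1.149], [0.0, 0.0, 0.0, 1.0]] -0.08467593986734408 0.9958756510416666
side [[-0.973, 0.179, -0.146, 0.422], [-0.231, -0.732, 0.641, 0.859], [0.007, 0.657, 0.754, 1.003], [0.0, 0.0, 0.0, 1.0]] 0.01599960995637275 0.9959505208333334
wrist [[0.226, 0.937, 0.266, 0.219], [-0.974, 0.217, 0.06, -0.643], [-0.001, -0.273, 0.962, 0.373], [0.0, 0.0, 0.0, 1.0]] -0.02638305815460422 0.99587890625
```

View pics/scene0.png

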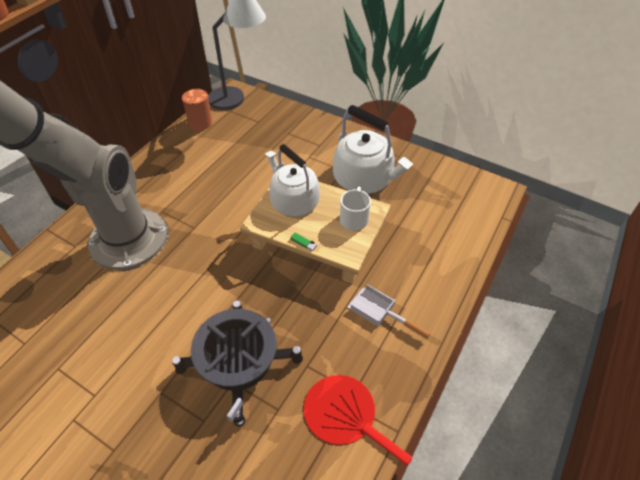

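View pics/side0.png

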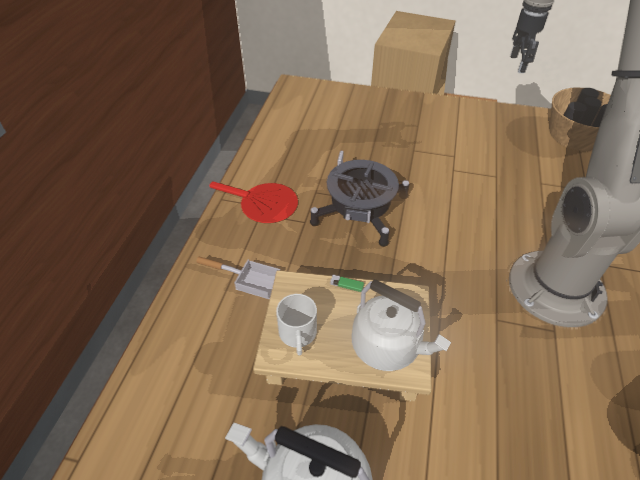

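Scene picture: the stove is at (233,348), with its screw-foot grip (light flat bar) at (235,408). There are two kettles: the small one on the stool at (294,188) and a bigger one on the boards behind it at (363,160). The smaller one on the stool fits the description. In the side picture the stove is at (362,185) with its grip at (340,158), and the small kettle is at (388,330) with its handle at (395,295).

```bash
python3 - <<'E'
from h import *
for n in ['scene','side']:
    f=np.load(f'{n}0.npz'); im,d,T=f['im'],f['d'],f['T']; P=cloud(n,d,T); hsv=cv2.cvtColor(im,cv2.COLOR_RGB2HSV)
    uv=(233,348) if n=='scene' else (362,185)
    c0=on_plane(n,[uv],0.112,T)[0]; r=np.hypot(*(P[...,:2]-c0[:2]).transpose(2,0,1))
    m=(r<0.13)&(P[...,2]>0.102)&(P[...,2]<0.122)&(d>0)
    q=P[m]; 
    # circle fit: outer hull
    h=cv2.convexHull((q[:,:2]).astype(np.float32)).reshape(-1,2)
    A=np.c_[2*h,np.ones(len(h))]; s=np.linalg.lstsq(A,(h**2).sum(1),rcond=None)[0]
    print(n,'stove c',s[:2],'R',np.sqrt(s[2]+s[0]**2+s[1]**2),'zmed',np.median(q[:,2]))
    rr=np.hypot(*(P[...,:2]-s[:2]).transpose(2,0,1))
    g=(rr>0.11)&(rr<0.18)&(P[...,2]>0.068)&(P[...,2]<0.12)
    q=P[g]; print(' grip',len(q),q.mean(0),'zmax',np.percentile(q[:,2],[50,95]))
    v,u=np.nonzero(g); print(' px',u.min(),u.max(),v.min(),v.max())
    (cx,cy),(w,hh),a=cv2.minAreaRect(q[:,:2].astype(np.float32)); print(' rect',cx,cy,w,hh,a)
    e,V=np.linalg.eigh(np.cov(q[:,:2].T)); print(' axis',V[:,1],np.degrees(np.arctan2(V[1,1],V[0,1])))
    ang=np.degrees(np.arctan2(q[:,1].mean()-s[1],q[:,0].mean()-s[0])); print(' dir grip',ang)
    # arm directions
    aa=(rr>0.11)&(rr<0.165)&(P[...,2]>0.02)&(P[...,2]<0.066)
    t=np.degrees(np.arctan2(P[...,1]-s[1],P[...,0]-s[0]))[aa]; hst=np.histogram(t,36,(-180,180))[0]; print(' arms',[(k*10-180,v) for k,v in enumerate(hst) if v>0])
    # kettle handle: black, z 0.25-0.3
    uk=(294,188) if n=='scene' else (388,330)
    k0=on_plane(n,[uk],0.2,T)[0]
    rk=np.hypot(*(P[...,:2]-k0[:2]).transpose(2,0,1))
    hm=(rk<0.12)&(P[...,2]>0.25)&(P[...,2]<0.31)&(im.max(2)<75); q=P[hm]
    print(' handle',len(q),q.mean(0),np.percentile(q[:,2],[5,50,95]),cv2.minAreaRect(q[:,:2].astype(np.float32)))
    bm=(rk<0.13)&(P[...,2]>0.12)&(P[...,2]<0.25)&(hsv[...,1]<60); q=P[bm]; print(' body',q.mean(0),q.min(0),q.max(0))
    sm=(rk<0.16)&(P[...,2]>0.11)&(P[...,2]<0.4)
im=np.load('scene0.npz')['im'];im2=np.load('side0.npz')['im']
a=cv2.resize(im[290:440,150:320],None,fx=2.35,fy=2.35,interpolation=3);b=cv2.resize(im[100:250,230:430],None,fx=2,fy=2.35,interpolation=3)
c=cv2.resize(im2[140:260,270:430],None,fx=2.5,fy=2,interpolation=3);e=cv2.resize(im2[260:380,340:470],None,fx=3.07,fy=2,interpolation=3)
cv2.imwrite('pics/crop1.png',np.vstack([np.hstack([a[:352,:399],b[:352,:399]]),np.hstack([c[:240,:399],e[:240,:399]])])[:,:,::-1])
E
```

```text
scene stove c [ 0.5400587  -0.16419028] R 0.10169325159611421 zmed 0.11241240456439971
 grip 199 [ 0.62124646 -0.26276734  0.09220237] zmax [0.09663133 0.10179407]
 px 226 270 318 421
 rect 0.595246434211731 -0.17213082313537598 0.019357087090611458 0.26443105936050415 15.444623947143555
 axis [-0.27663823  0.96097413] 106.05966600690289
 dir grip -50.52523805333609
 arms [(-160, np.int64(14)), (-150, np.int64(196)), (-140, np.int64(1)), (-60, np.int64(73)), (-50, np.int64(41)), (30, np.int64(172)), (40, np.int64(47)), (120, np.int64(61)), (130, np.int64(3))]
 handle 166 [0.40486722 0.31110187 0.27593444] [0.26901146 0.27649821 0.28025441] ((0.4040842652320862, 0.31270188093185425), (0.016699044033885002, 0.09463057667016983), 70.9637680053711)
 body [0.4203999  0.28888607 0.17850602] [0.31978961 0.24120259 0.12004179] [0.55567034 0.37835818 0.24965863]
side stove c [ 0.53934317 -0.15535644] R 0.09983012953535 zmed 0.11100661252864297
 grip 73 [ 0.60949747 -0.2175744   0.09064423] zmax [0.09393465 0.10073226]
 px 338 349 151 219
 rect 0.5961844325065613 -0.1670311838388443 0.017994623631238937 0.2692652940750122 15.311697959899902
 axis [-0.28250281  0.95926647] 106.40963730223068
 dir grip -41.568955322211316
 arms [(-160, np.int64(1)), (-150, np.int64(119)), (-140, np.int64(4)), (-60, np.int64(1)), (30, np.int64(123)), (40, np.int64(52)), (120, np.int64(161)), (130, np.int64(8))]
 handle 9 [0.4460048  0.30135464 0.27610099] [0.27453986 0.27658924 0.2775111 ] ((0.44707098603248596, 0.3014010488986969), (0.009668858721852303, 0.005110622383654118), 24.800127029418945)
 body [0.39892779 0.34780752 0.18236136] [0.2873734  0.26396065 0.12003241] [0.47636904 0.39300155 0.24994174]
```

View pics/crop1.png

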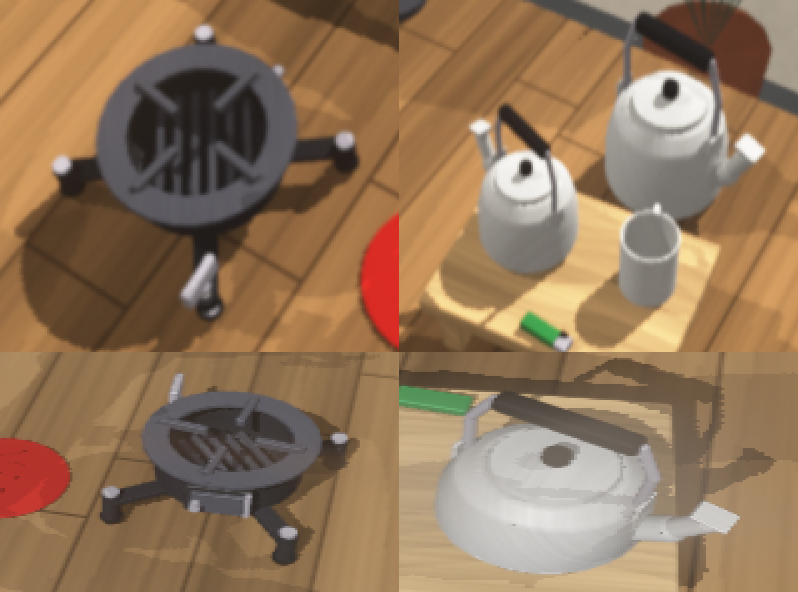

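The enlarged crop confirms it: the small kettle (crop 525,210) stands on the stool and is the smaller of the two, while the big one (crop 670,150) stands on the boards behind. On the stove, the draught door faces the side camera and the upright grip is opposite it. I'll move over the stove and look with the wrist camera.

```bash
python3 -m creep '[[1,40,40,25,0,0,0],[1,40,40,25,0,0,0],[1,40,40,25,0,0,0],[1,40,40,25,0,0,0],[1,40,40,25,0,0,0]]'; python3 -m creep '[[1,42,42,12,0,0,0],[1,42,42,12,0,0,0],[1,42,42,12,0,0,0],[1,42,42,12,0,0,0],[1,42,42,10,0,0,0]]';  python3 -m creep '[[1,0,0,0,0,0,0],[1,0,0,0,0,0,0]]'
python3 - <<'E'
from h import *
o=get_obs(); im,d=read_camera('wrist'); T=c2w('wrist',o); np.savez('wrist1.npz',im=im,d=d,T=T); cv2.imwrite('pics/wrist1.png',im[:,:,::-1])
print(np.round(o['q'],3),o['eef_pos'],o['tool_rot'])
E
```

```text
t: 0.78
eef_pos: [0.3534, -0.456, 0.3183]
tool_rot: [-0.0, 0.994, 0.114, -0.0]
contact_force: [1.0, -0.8, 0.3]
gripper_width: 0.998
grasp_force: 0.0
t: 1.4
eef_pos: [0.5634, -0.2462, 0.376]
tool_rot: [0.0, 0.994, 0.113, 0.0]
contact_force: [0.5, -0.8, -0.4]
gripper_width: 1.006
grasp_force: 0.0
t: 1.65
eef_pos: [0.5621, -0.2479, 0.3751]
tool_rot: [0.0, 0.994, 0.114, -0.001]
contact_force: [0.1, -0.6, -0.4]
gripper_width: 0.999
grasp_force: 0.0
[ 0.501  0.282 -0.246  1.434  0.069  1.435 -1.088] [ 0.56206243 -0.24791495  0.37506204] [ 7.03621981e-05  9.93515037e-01  1.13699318e-01 -5.75909818e-04]
```

View pics/wrist1.png

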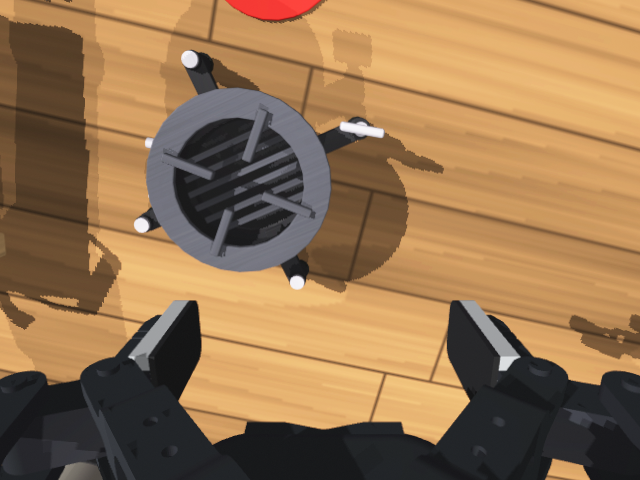

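Wrist picture: the stove ring is centred near (238,180) and the white grip bar is at (361,130). The fixed feet's caps are at (190,60), (142,225) and (297,283).

```bash
cat > stove.py <<'E'
from h import *
def stove(f,uvc=(238,180)):
    im,d,T=f['im'],f['d'],f['T']; P=cloud('wrist',d,T); hsv=cv2.cvtColor(im,cv2.COLOR_RGB2HSV)
    c0=on_plane('wrist',[uvc],0.112,T)[0]
    m=((P[...,2]>0.104)&(P[...,2]<0.123)&(np.hypot(P[...,0]-c0[0],P[...,1]-c0[1])<0.125)).astype(np.uint8)
    m=cv2.morphologyEx(m,cv2.MORPH_OPEN,np.ones((3,3),np.uint8))
    cs=cv2.findContours(m,cv2.RETR_EXTERNAL,cv2.CHAIN_APPROX_NONE)[0]; c=max(cs,key=len).reshape(-1,2)
    X=on_plane('wrist',c,0.112,T)[:,:2]
    for _ in range(3):
        s=np.linalg.lstsq(np.c_[2*X,np.ones(len(X))],(X**2).sum(1),rcond=None)[0]; r=np.hypot(*(X-s[:2]).T); R0=np.sqrt(s[2]+s[0]**2+s[1]**2); X=X[abs(r-R0)<0.002]
    C=s[:2]; print('stove',C,'R',R0,'z',np.median(P[...,2][m>0]))
    rr=np.hypot(*(P[...,:2]-C).transpose(2,0,1))
    w=((hsv[...,2]>165)&(hsv[...,1]<60)&(rr>0.105)&(rr<0.2)).astype(np.uint8)
    n,lab,st,ce=cv2.connectedComponentsWithStats(w)
    for i in range(1,n):
        if st[i,4]<15: continue
        z=np.median(P[...,2][lab==i]); X=on_plane('wrist',[ce[i]],z,T)[0]; dx=X[:2]-C
        print('white',ce[i].round(1),st[i,4],X.round(4),'r',np.hypot(*dx).round(4),'ang',np.degrees(np.arctan2(dx[1],dx[0])).round(2))
        if z>0.075:
            q=P[lab==i]; v,u=np.nonzero(lab==i); zt=np.percentile(q[:,2],90); X=on_plane('wrist',np.c_[u,v],zt,T)[:,:2]
            b=cv2.minAreaRect(X.astype(np.float32)); e,V=np.linalg.eigh(np.cov(X.T)); print('  GRIP ztop',zt,np.percentile(q[:,2],[10,50,98]),b,'axis deg',np.degrees(np.arctan2(V[1,1],V[0,1]))%180)
E
python3 -c "
from stove import *
stove(np.load('wrist1.npz'))"
```

```text
stove [ 0.53870845 -0.15984983] R 0.09857436690991744 z 0.11234585821806686
white [189.   58.7] 227 [ 0.6547 -0.0741  0.0611] r 0.1442 ang 36.5
white [361.7 128.9] 435 [ 0.6244 -0.276   0.0995] r 0.1443 ang -53.6
  GRIP ztop 0.10097746626791607 [0.09750879 0.09954604 0.10179405] ((0.6252793073654175, -0.2757081985473633), (0.012683223932981491, 0.04731046408414841), 3.908332109451294) axis deg 92.86034784032888
white [148.1 142. ] 65 [ 0.5572 -0.0486  0.0823] r 0.1128 ang 80.57
  GRIP ztop 0.083511688480817 [0.07985875 0.08225248 0.08468185] ((0.5571461319923401, -0.04886209964752197), (0.007131222169846296, 0.011905143968760967), 82.92815399169922) axis deg 170.36432576787195
white [140.9 224.9] 174 [ 0.4521 -0.0434  0.0615] r 0.1451 ang 126.65
white [296.6 282.2] 158 [ 0.4213 -0.246   0.0612] r 0.1456 ang -143.72
white [506.1 361.6] 181 [ 0.5811 -0.2915  0.4651] r 0.1383 ang -72.15
  GRIP ztop 0.4657845910731422 [0.46419649 0.46506728 0.46659731] ((0.5812455415725708, -0.291799396276474), (0.004018829204142094, 0.004719865974038839), 12.567736625671387) axis deg 151.89759828011532
```

Stove centre is (0.5385,-0.160) with yaw 36.45°, and the screw axis is at (0.6245,-0.2765). The bar lies at about 92.9°, so θ is about -4.13 rad, which agrees with its top being at 99.5 mm. I'll do two grasps of roughly 2 rad each, starting with an aligned hover.

```bash
python3 -m creep '[[-0.1,8,-4,-26,0,0,0.174],[-0.1,8,-4,-26,0,0,0.174],[-0.1,8,-4,-26,0,0,0.174],[-0.1,8,-4,-26,0,0,0.174],[-0.1,8,-4,-26,0,0,0.174]]' 30; python3 -m creep '[[-0.1,8,-3,-26,0,0,0.174],[-0.1,8,-3,-26,0,0,0.174],[-0.1,6.5,-2.6,-26,0,0,0.174],[-0.1,0,0,0,0,0,0],[-0.1,0,0,0,0,0,0]]'
python3 - <<'E'
from stove import *
o=get_obs(); im,d=read_camera('wrist'); T=c2w('wrist',o); np.savez('wrist2.npz',im=im,d=d,T=T); cv2.imwrite('pics/wrist2.png',im[:,:,::-1])
print(np.round(o['q'],3),o['eef_pos'],o['tool_rot'])
print('tool x yaw',np.degrees(2*np.arctan2(o['tool_rot'][2],o['tool_rot'][1])))
P=cloud('wrist',d,T);hsv=cv2.cvtColor(im,cv2.COLOR_RGB2HSV)
w=((np.hypot(P[...,0]-.6245,P[...,1]+.2766)<.032)&(P[...,2]>.085)&(P[...,2]<.106)&(hsv[...,1]<60)).astype(np.uint8)
n,lab,st,ce=cv2.connectedComponentsWithStats(w); i=1+st[1:,4].argmax()
v,u=np.nonzero(lab==i); z=P[...,2][lab==i]; print(st[i],np.percentile(z,[5,50,95]))
for lo in (0.085,.097):
    k=z>lo; X=on_plane('wrist',np.c_[u,v][k],.0998,T)[:,:2].astype(np.float32); print(lo,cv2.minAreaRect(X)); e,V=np.linalg.eigh(np.cov(X.T)); print(np.degrees(np.arctan2(V[1,1],V[0,1]))%180)
E
```

```text
t: 2.33
eef_pos: [0.6012, -0.2699, 0.2446]
tool_rot: [0.0, 0.852, 0.523, -0.001]
contact_force: [0.1, 0.4, -0.1]
gripper_width: 0.446
grasp_force: 0.0
t: 2.95
eef_pos: [0.6246, -0.2773, 0.1686]
tool_rot: [0.0, 0.691, 0.722, 0.0]
contact_force: [-0.3, -0.2, 0.4]
gripper_width: 0.454
grasp_force: 0.0
[ 0.643  0.554 -0.464  1.532  0.265  1.118  0.166] [ 0.62463442 -0.27732914  0.16858042] [4.41538840e-04 6.91384403e-01 7.22486963e-01 5.52594993e-06]
tool x yaw 92.5203962221213
[ 316  186   17   77 1188] [0.09652735 0.09945064 0.10077054]
0.085 ((0.6239941716194153, -0.27453044056892395), (0.009741279296576977, 0.04865733161568642), 2.8115105628967285)
92.8114667935386
0.097 ((0.6240535974502563, -0.27574265003204346), (0.009741242974996567, 0.046229951083660126), 2.811563014984131)
92.96522632240749
```

View pics/wrist2.png

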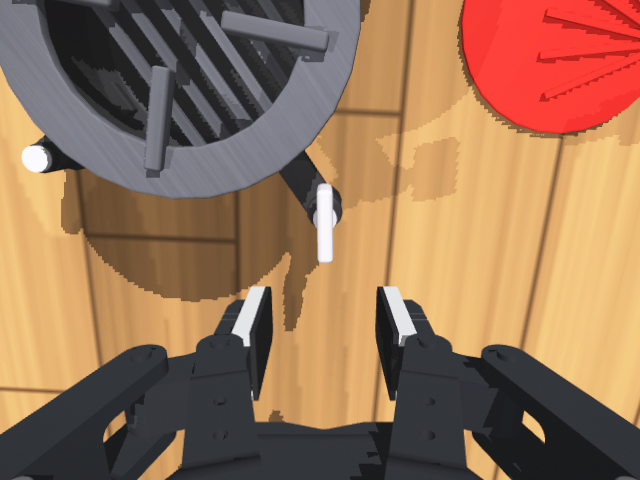

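Wrist picture: the bar is at (325,223), lined up with the open fingers at (258,320) and (392,320). The centre is within 1 mm, so I'll descend and pinch.

```bash
python3 -m creep '[[-0.1,-0.4,0.8,-19,0,0,0.006],[-0.1,0,0,-19,0,0,0],[-0.1,0,0,-19,0,0,0],[-0.1,0,0,-19,0,0,0],[-0.1,0,0,-16,0,0,0]]'; python3 -m creep '[[-0.1,0,0,0,0,0,0],[-1,0,0,0,0,0,0],[-1,0,0,0,0,0,0],[-1,0,0,0,0,0,0],[-1,0,0,0,0,0,0]]' 30
```

```text
t: 3.62
eef_pos: [0.6241, -0.2752, 0.0738]
tool_rot: [-0.001, 0.687, 0.726, -0.0]
contact_force: [0.5, 0.9, 0.5]
gripper_width: 0.447
grasp_force: 0.0
t: 4.25
eef_pos: [0.6247, -0.2755, 0.076]
tool_rot: [0.0, 0.687, 0.726, 0.0]
contact_force: [-0.0, -0.6, -0.0]
gripper_width: 0.006
grasp_force: 0.0
```

The fingers shut on nothing, so I'll look.

```bash
python3 - <<'E'
from stove import *
o=get_obs(); print(o['eef_pos'],o['gripper_width'],o['grasp_force'])
im,d=read_camera('wrist'); T=c2w('wrist',o); np.savez('wrist3.npz',im=im,d=d,T=T)
P=cloud('wrist',d,T)
im2,d2=read_camera('scene'); Ts=c2w('scene'); 
print('tcp px wrist',proj('wrist',o['eef_pos'],T),'scene',proj('scene',o['eef_pos'],Ts),'grip px',proj('wrist',[.6242,-.2762,.0998],T),proj('scene',[.6242,-.2762,.0998],Ts))
a=im[0:480,120:520]; b=cv2.resize(im2[330:450,180:280],(400,480),interpolation=3)
cv2.imwrite('pics/look3.png',np.hstack([a,b])[:,:,::-1])
f=np.load('wrist2.npz'); print('w2 grip px',proj('wrist',[.6242,-.2762,.0998],f['T']))
E
```

```text
[ 0.62473709 -0.27548313  0.07600296] 0.005679425923044374 0.0
tcp px wrist [[325.38772425 268.36069822]] scene [[235.69233488 411.23336806]] grip px [[324.18498899 290.40106893]] [[233.76918278 407.51853476]]
w2 grip px [[324.35616246 227.59523562]]
```

View pics/look3.png

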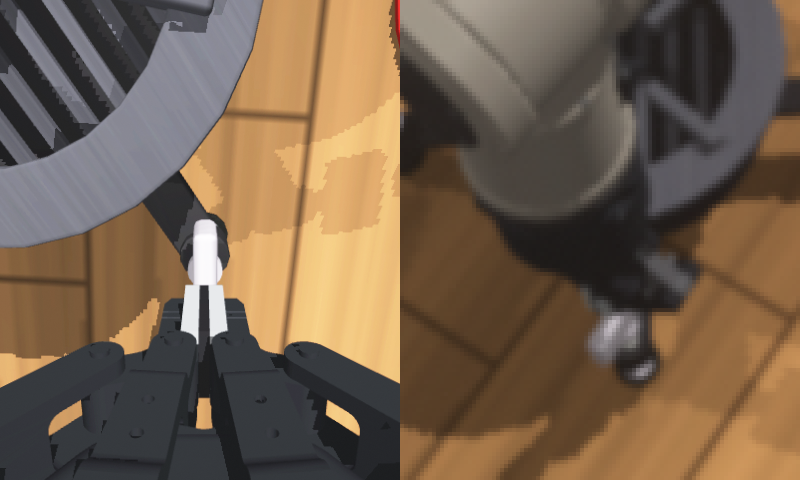

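```bash
python3 - <<'E'
from stove import *
p=np.array(camera_params('wrist')['mount'])
f=np.load('wrist3.npz'); P=cloud('wrist',f['d'],p)  # tool frame
for v in range(215,400,8):
    print(v,[tuple((P[v,u]*1000).round(0).astype(int)) for u in (306,316,324,332,342)], f['im'][v,[306,316,324,332,342]].mean(1).astype(int))
E
```

```text
215 [(np.int64(19), np.int64(-10), np.int64(27)), (np.int64(19), np.int64(-5), np.int64(26)), (np.int64(19), np.int64(-1), np.int64(26)), (np.int64(11), np.int64(4), np.int64(61)), (np.int64(8), np.int64(11), np.int64(76))] [ 46  75  73  50 130]
223 [(np.int64(15), np.int64(-10), np.int64(26)), (np.int64(23), np.int64(-4), np.int64(-5)), (np.int64(23), np.int64(-1), np.int64(-6)), (np.int64(23), np.int64(3), np.int64(-5)), (np.int64(7), np.int64(10), np.int64(59))] [ 74 206 233 233  45]
231 [(np.int64(11), np.int64(-10), np.int64(27)), (np.int64(23), np.int64(-4), np.int64(-17)), (np.int64(23), np.int64(-1), np.int64(-19)), (np.int64(22), np.int64(3), np.int64(-16)), (np.int64(7), np.int64(9), np.int64(38))] [ 73 213 237 237  53]
239 [(np.int64(8), np.int64(-10), np.int64(20)), (np.int64(21), np.int64(-4), np.int64(-23)), (np.int64(21), np.int64(-1), np.int64(-23)), (np.int64(21), np.int64(3), np.int64(-23)), (np.int64(8), np.int64(8), np.int64(21))] [ 55 246 253 251  60]
247 [(np.int64(4), np.int64(-10), np.int64(20)), (np.int64(18), np.int64(-4), np.int64(-24)), (np.int64(18), np.i
[... 4141 characters left out ...]
104)), (np.int64(-1), np.int64(-3), np.int64(-86)), (np.int64(-7), np.int64(-1), np.int64(-76)), (np.int64(0), np.int64(2), np.int64(-86)), (np.int64(14), np.int64(3), np.int64(-106))] [41 49 32 31 29]
391 [(np.int64(10), np.int64(-5), np.int64(-103)), (np.int64(-3), np.int64(-3), np.int64(-86)), (np.int64(-9), np.int64(-1), np.int64(-78)), (np.int64(-3), np.int64(2), np.int64(-86)), (np.int64(11), np.int64(3), np.int64(-105))] [42 46 32 30 29]
399 [(np.int64(9), np.int64(-5), np.int64(-105)), (np.int64(-5), np.int64(-3), np.int64(-87)), (np.int64(-129), np.int64(-1), np.int64(75)), (np.int64(-6), np.int64(2), np.int64(-85)), (np.int64(10), np.int64(3), np.int64(-106))] [ 41  29 167  30  29]
```

In the tool frame, the depth image puts the shut fingertips about 43 mm behind the reported TCP, which is 20 mm above the bar's top. The reported TCP is therefore 43 mm beyond the real tips, and the fingers closed above the bar. I'll open and go down by that much more, watching the force.

```bash
python3 -m creep '[[-0.1,-0.4,-0.6,0,0,0,0],[-0.1,0,0,0,0,0,0],[-0.1,0,0,0,0,0,0],[-0.1,0,0,-10,0,0,0],[-0.1,0,0,-10,0,0,0]]' 30; python3 -m creep '[[-0.1,0,0,-8,0,0,0],[-0.1,0,0,-8,0,0,0],[-0.1,0,0,-6,0,0,0],[-0.1,0,0,0,0,0,0]]'; python3 -m creep '[[-1,0,0,0,0,0,0],[-1,0,0,0,0,0,0],[-1,0,0,0,0,0,0],[-1,0,0,0,0,0,0]]' 30
```

```text
t: 4.97
eef_pos: [0.6239, -0.276, 0.0547]
tool_rot: [-0.0, 0.687, 0.726, -0.0]
contact_force: [-0.3, -0.4, -0.1]
gripper_width: 0.451
grasp_force: 0.0
t: 5.48
eef_pos: [0.6238, -0.2758, 0.033]
tool_rot: [-0.0, 0.687, 0.726, -0.0]
contact_force: [-0.6, 0.9, -0.4]
gripper_width: 0.45
grasp_force: 0.0
t: 5.98
eef_pos: [0.6249, -0.276, 0.0341]
tool_rot: [0.001, 0.687, 0.726, 0.0]
contact_force: [2.3, -0.3, 1.0]
gripper_width: 0.107
grasp_force: 34.2
```

Gripped, with an opening of about 9 mm. Now I'll turn clockwise, lowering the tool with the screw.

```bash
python3 -m creep '[[-1,0,0,-0.1,0,0,-0.1],[-1,0,0,-0.18,0,0,-0.18],[-1,0,0,-0.18,0,0,-0.18],[-1,0,0,-0.18,0,0,-0.18],[-1,0,0,0,0,0,0]]'; python3 -m creep '[[-1,0,0,-0.18,0,0,-0.18],[-1,0,0,-0.18,0,0,-0.18],[-1,0,0,-0.18,0,0,-0.18],[-1,0,0,-0.18,0,0,-0.18],[-1,0,0,0,0,0,0]]'; python3 -c "
from h import *
o=get_obs();print(np.round(o['q'],3),np.round(o['torque'],3),np.degrees(2*np.arctan2(o['tool_rot'][2],o['tool_rot'][1])))"
```

```text
t: 6.6
eef_pos: [0.6245, -0.2759, 0.0334]
tool_rot: [0.0, 0.881, 0.474, 0.0]
contact_force: [1.2, 0.2, 1.8]
gripper_width: 0.108
grasp_force: 34.4
t: 7.22
eef_pos: [0.6244, -0.2756, 0.0324]
tool_rot: [0.0, 0.991, 0.135, 0.0]
contact_force: [0.7, 0.2, 2.6]
gripper_width: 0.11
grasp_force: 34.4
[ 0.39   0.658 -0.095  1.649  0.078  0.839 -1.037] [ 0.272 -0.179 -0.04 ] 15.507496668803535
```

```bash
python3 -m creep '[[-1,0,0,-0.14,0,0,-0.18],[-1,0,0,-0.14,0,0,-0.18],[-1,0,0,-0.14,0,0,-0.18],[-1,0,0,-0.14,0,0,-0.18],[-1,0,0,0,0,0,0]]'; python3 -m creep '[[-1,0,0,-0.15,0,0,-0.18],[-1,0,0,-0.15,0,0,-0.18],[-1,0,0,-0.15,0,0,-0.18],[-1,0,0,-0.15,0,0,-0.18],[-1,0,0,0,0,0,0]]'; python3 -c "
from h import *
o=get_obs();print(np.round(o['q'],3),np.round(o['torque'],3),np.degrees(2*np.arctan2(o['tool_rot'][2],o['tool_rot'][1])))"
```

```text
t: 7.85
eef_pos: [0.6245, -0.2752, 0.0317]
tool_rot: [-0.0, 0.975, -0.222, -0.0]
contact_force: [1.3, 1.1, 2.1]
gripper_width: 0.106
grasp_force: 34.4
t: 8.48
eef_pos: [0.6248, -0.275, 0.031]
tool_rot: [-0.0, 0.835, -0.551, -0.0]
contact_force: [2.7, 2.5, 2.2]
gripper_width: 0.111
grasp_force: 34.3
[ 0.139  0.674  0.269  1.669 -0.227  0.83  -2.231] [ 0.75  -0.708 -0.062] -66.82503448646167
```

Turned 160° so far. I'll release, lift, rotate back half a turn and regrasp.

```bash
python3 -m creep '[[-0.1,0,0,0,0,0,0],[-0.1,0,0,0,0,0,0],[-0.1,0,0,0,0,0,0],[-0.1,0,0,22,0,0,0],[-0.1,0,0,24,0,0,0]]'; for i in 1 2; do python3 -m creep '[[-0.1,0,0,0,0,0,0.185],[-0.1,0,0,0,0,0,0.185],[-0.1,0,0,0,0,0,0.185],[-0.1,0,0,0,0,0,0.185],[-0.1,0,0,0,0,0,0.185]]' | head -2; done;  python3 -m creep '[[-0.1,0,0,0,0,0,0.185],[-0.1,0,0,0,0,0,0.185],[-0.1,0,0,0,0,0,0.185],[-0.1,0,0,0,0,0,0.185],[-0.1,0,0,0,0,0,0.185]]'; python3 -m creep '[[-0.1,0,0,0,0,0,0.185],[-0.1,0,0,0,0,0,0.182],[-0.1,0,0,0,0,0,0],[-0.1,0,0,0,0,0,0]]'
python3 - <<'E'
from stove import *
o=get_obs(); im,d=read_camera('wrist'); T=c2w('wrist',o); np.savez('wrist4.npz',im=im,d=d,T=T)
print(np.round(o['q'],3),'yaw',np.degrees(2*np.arctan2(o['tool_rot'][2],o['tool_rot'][1])),o['eef_pos'])
P=cloud('wrist',d,T);hsv=cv2.cvtColor(im,cv2.COLOR_RGB2HSV)
w=((np.hypot(P[...,0]-.6245,P[...,1]+.2766)<.03)&(P[...,2]>.085)&(P[...,2]<.104)&(hsv[...,1]<60)&(im.min(2)>150)).astype(np.uint8)
n,lab,st,ce=cv2.connectedComponentsWithStats(w); i=1+st[1:,4].argmax()
v,u=np.nonzero(lab==i); z=P[...,2][lab==i]; print(st[i],np.percentile(z,[5,50,95]))
X=on_plane('wrist',np.c_[u,v][z>.093],np.median(z),T)[:,:2].astype(np.float32); print(cv2.minAreaRect(X)); e,V=np.linalg.eigh(np.cov(X.T)); print(np.degrees(np.arctan2(V[1,1],V[0,1]))%180)
E
```

```text
t: 9.1
eef_pos: [0.6241, -0.2763, 0.0787]
tool_rot: [0.0, 0.833, -0.554, 0.0]
contact_force: [0.1, -0.1, -0.2]
gripper_width: 0.448
grasp_force: 0.0
t: 9.72
eef_pos: [0.6246, -0.2767, 0.079]
t: 10.35
eef_pos: [0.6244, -0.2769, 0.0789]
t: 10.98
eef_pos: [0.6243, -0.2772, 0.0788]
tool_rot: [0.001, 0.694, 0.72, -0.001]
contact_force: [0.1, 0.2, 0.3]
gripper_width: 0.449
grasp_force: 0.0
t: 11.48
eef_pos: [0.6242, -0.2766, 0.0779]
tool_rot: [0.0, 0.555, 0.832, -0.0]
contact_force: [0.4, 0.2, -0.7]
gripper_width: 0.452
grasp_force: 0.0
[ 0.648  0.649 -0.474  1.604  0.342  0.971  0.456] yaw 112.52572095088598 [ 0.62424332 -0.27658169  0.07785391]
[ 315  222   24  112 2388] [0.09374102 0.09682577 0.09802531]
((0.6238621473312378, -0.2752740681171417), (0.009609065018594265, 0.04772510752081871), 23.051773071289062)
111.64541460981309
```

```bash
python3 -m creep '[[-0.1,0,0,-16,0,0,0],[-0.1,0,0,-16,0,0,0],[-0.1,0,0,-14,0,0,0],[-0.1,0,0,0,0,0,0],[-1,0,0,0,0,0,0]]'; python3 -m creep '[[-1,0,0,0,0,0,0],[-1,0,0,0,0,0,0],[-1,0,0,0,0,0,0]]' 30; python3 -m creep '[[-1,0,0,-0.1,0,0,-0.1],[-1,0,0,-0.15,0,0,-0.18],[-1,0,0,-0.15,0,0,-0.18],[-1,0,0,-0.15,0,0,-0.18],[-1,0,0,0,0,0,0]]';  python3 -m creep '[[-1,0,0,-0.16,0,0,-0.18],[-1,0,0,-0.16,0,0,-0.18],[-1,0,0,-0.16,0,0,-0.18],[-1,0,0,-0.1,0,0,-0.14],[-1,0,0,0,0,0,0]]'; python3 -c "
from h import *
o=get_obs();print(np.round(o['q'],3),np.round(o['torque'],3),np.degrees(2*np.arctan2(o['tool_rot'][2],o['tool_rot'][1])))"
```

```text
t: 12.15
eef_pos: [0.6244, -0.276, 0.0312]
tool_rot: [0.0, 0.554, 0.833, 0.0]
contact_force: [0.1, 0.2, 0.2]
gripper_width: 0.247
grasp_force: 0.0
t: 12.52
eef_pos: [0.625, -0.2758, 0.0317]
tool_rot: [0.001, 0.554, 0.833, 0.0]
contact_force: [1.8, 0.2, -0.0]
gripper_width: 0.113
grasp_force: 34.3
t: 13.15
eef_pos: [0.6247, -0.2759, 0.0311]
tool_rot: [0.001, 0.787, 0.617, 0.0]
contact_force: [2.2, 1.0, 1.2]
gripper_width: 0.11
grasp_force: 34.3
t: 13.78
eef_pos: [0.6246, -0.2757, 0.0307]
tool_rot: [0.0, 0.947, 0.32, 0.0]
contact_force: [0.8, 1.6, 5.5]
gripper_width: 0.11
grasp_force: 35.0
[ 0.42   0.662 -0.138  1.647  0.114  0.84  -0.684] [ 0.384  0.045 -0.13 ] 37.37493381653009
```

Tool yaw is 37.4°. I'll release, lift and measure the bar against the stove.

```bash
python3 -m creep '[[-1,0,0,0,0,0,-0.015],[-0.1,0,0,0,0,0,0],[-0.1,0,0,0,0,0,0],[-0.1,0,0,0,0,0,0]]';python3 -m creep '[[-0.1,0,0,50,0,0,0],[-0.1,0,0,60,0,0,0],[-0.1,0,0,60,0,0,0],[-0.1,-20,35,40,0,0,0],[-0.1,-20,35,40,0,0,0]]'; python3 -m creep '[[-0.1,-20,20,20,0,0,0],[-0.1,0,0,0,0,0,0],[-0.1,0,0,0,0,0,0]]'
python3 - <<'E'
from stove import *
o=get_obs(); im,d=read_camera('wrist'); T=c2w('wrist',o); np.savez('wrist5.npz',im=im,d=d,T=T); cv2.imwrite('pics/wrist5.png',im[:,:,::-1])
print(o['eef_pos']); uv=proj('wrist',[.5385,-.16,.112],T)[0]; print(uv); stove(np.load('wrist5.npz'),uv)
E
```

```text
t: 14.28
eef_pos: [0.6236, -0.2762, 0.0295]
tool_rot: [-0.0, 0.95, 0.312, -0.0]
contact_force: [-0.7, 0.8, -1.0]
gripper_width: 0.452
grasp_force: 0.0
t: 14.9
eef_pos: [0.5835, -0.2054, 0.2813]
tool_rot: [0.0, 0.95, 0.311, 0.0]
contact_force: [0.4, -0.4, 0.4]
gripper_width: 0.449
grasp_force: 0.0
t: 15.28
eef_pos: [0.5639, -0.1868, 0.2992]
tool_rot: [0.0, 0.95, 0.311, -0.0]
contact_force: [0.7, -0.9, -0.0]
gripper_width: 0.451
grasp_force: 0.0
[ 0.5639026  -0.18683605  0.29919211]
[282.44870836 199.37152327]
stove [ 0.5385141  -0.15960844] R 0.0985284039273612 z 0.11254630260845955
white [282.7  35. ] 337 [ 0.6547 -0.0738  0.0612] r 0.1445 ang 36.45
white [198.6 107.4] 142 [ 0.5571 -0.05    0.0824] r 0.1112 ang 80.38
  GRIP ztop 0.08362778899679386 [0.07975255 0.08236506 0.08443507] ((0.5573552846908569, -0.05029673129320145), (0.010303663089871407, 0.012131331488490105), 85.54867553710938) axis deg 167.80125317566845
white [434.6 193.2] 855 [ 0.6238 -0.2721  0.0952] r 0.1412 ang -52.82
  GRIP ztop 0.0970650808145775 [0.07468004 0.09516246 0.09780932] ((0.6223071813583374, -0.2706857919692993), (0.05006682500243187, 0.019168926402926445), 36.559574127197266) axis deg 39.06639209757199
white [144.7 190.4] 253 [ 0.4522 -0.043   0.0615] r 0.1451 ang 126.52
white [290.1 319.2] 210 [ 0.4213 -0.2455  0.0614] r 0.1453 ang -143.77
```

The bar lies at 36.6° against the stove's 36.45°, and the stove has not moved. Next I'll shut the fingers and press on the rim above the foot.

```bash
python3 -m creep '[[-1,13,-21,-40,0,0,0],[-1,12.6,-21.2,-50,0,0,0],[-1,0,0,-50,0,0,0],[-1,0,0,-45,0,0,0],[-1,0,0,-34,0,0,0]]'; python3 -m creep '[[-1,0,0,-4,0,0,0],[-1,0,0,0,0,0,0]]'; python3 -m creep '[[-1,0,0,-3,0,0,0],[-1,0,0,0,0,0,0]]'; python3 -m creep '[[-1,0,0,-2,0,0,0],[-1,0,0,0,0,0,0]]'
```

```text
t: 15.95
eef_pos: [0.5881, -0.2288, 0.0769]
tool_rot: [-0.001, 0.951, 0.311, -0.002]
contact_force: [0.1, 0.9, 1.4]
gripper_width: -0.004
grasp_force: 0.0
t: 16.2
eef_pos: [0.5893, -0.2286, 0.076]
tool_rot: [-0.0, 0.95, 0.311, -0.001]
contact_force: [0.8, -0.0, 0.5]
gripper_width: 0.0
grasp_force: 0.0
t: 16.45
eef_pos: [0.5899, -0.2283, 0.0743]
tool_rot: [0.0, 0.95, 0.311, 0.0]
contact_force: [0.2, -0.6, 0.2]
gripper_width: -0.001
grasp_force: 0.0
t: 16.7
eef_pos: [0.5902, -0.2284, 0.0732]
tool_rot: [0.0, 0.95, 0.311, 0.0]
contact_force: [-2.4, 0.6, 6.1]
gripper_width: -0.002
grasp_force: 3.1
```

```bash
python3 -m creep '[[-1,0,0,-1.5,0,0,0],[-1,0,0,0,0,0,0]]'; python3 -m creep '[[-1,0,0,-1.5,0,0,0],[-1,0,0,0,0,0,0]]'
```

```text
t: 16.95
eef_pos: [0.5903, -0.2285, 0.073]
tool_rot: [0.001, 0.95, 0.311, 0.001]
contact_force: [-5.3, 1.0, 16.0]
gripper_width: 0.001
grasp_force: 7.7
t: 17.2
eef_pos: [0.5905, -0.2286, 0.0729]
tool_rot: [0.001, 0.95, 0.311, 0.001]
contact_force: [-8.2, 2.5, 25.7]
gripper_width: -0.0
grasp_force: 12.2
```

25 N on the rim and it barely sinks (under 0.3 mm), so it doesn't rock. I'll hold briefly, then lift off and check the stove's place in the image.

```bash
python3 -m creep '[[-1,0,0,0,0,0,0],[-1,0,0,0,0,0,0],[-1,0,0,0,0,0,0],[-1,0,0,0,0,0,0]]'; python3 -m creep '[[-1,0,0,3,0,0,0],[-1,0,0,4,0,0,0],[-0.3,0,0,40,0,0,0],[-0.3,-15,25,50,0,0,0],[-0.3,-15,25,50,0,0,0]]'; python3 -m creep '[[-0.1,0,0,60,0,0,0],[-0.1,0,0,20,0,0,0],[-0.1,0,0,0,0,0,0]]'
python3 - <<'E'
from stove import *
o=get_obs(); im,d=read_camera('wrist'); T=c2w('wrist',o); np.savez('wrist6.npz',im=im,d=d,T=T)
print(o['eef_pos']); uv=proj('wrist',[.5385,-.16,.112],T)[0]; stove(np.load('wrist6.npz'),uv)
print(np.round(o['q'],3))
E
```

```text
t: 17.7
eef_pos: [0.5905, -0.2286, 0.0729]
tool_rot: [0.001, 0.95, 0.311, 0.001]
contact_force: [-8.6, 2.3, 24.5]
gripper_width: -0.002
grasp_force: 12.1
t: 18.32
eef_pos: [0.5592, -0.1777, 0.217]
tool_rot: [-0.0, 0.95, 0.311, -0.0]
contact_force: [0.9, 0.8, 0.9]
gripper_width: 0.347
grasp_force: 0.0
t: 18.7
eef_pos: [0.5607, -0.1783, 0.2976]
tool_rot: [0.001, 0.95, 0.311, 0.002]
contact_force: [-0.8, 0.2, -0.8]
gripper_width: 0.447
grasp_force: 0.0
[ 0.56068403 -0.17831333  0.29762568]
stove [ 0.53854406 -0.1595245 ] R 0.09851599253828917 z 0.11253413891125214
white [291.2  38.6] 342 [ 0.6544 -0.0737  0.0612] r 0.1442 ang 36.54
white [207.1 111.1] 150 [ 0.5568 -0.05    0.0823] r 0.111 ang 80.52
  GRIP ztop 0.08383852069898208 [0.07959613 0.08232189 0.08426863] ((0.5568583607673645, -0.05088964104652405), (0.011727897450327873, 0.011496706865727901), 2.083519697189331) axis deg 155.90815296180384
white [442.6 196.5] 879 [ 0.6236 -0.2715  0.0946] r 0.1406 ang -52.78
  GRIP ztop 0.09706863439437631 [0.07376784 0.09462358 0.09774822] ((0.6219843029975891, -0.27005958557128906), (0.049145013093948364, 0.019637886434793472), 36.389686584472656) axis deg 39.5977130048542
white [152. 194.] 264 [ 0.4519 -0.043   0.0614] r 0.1452 ang 126.62
white [297.  322.7] 212 [ 0.4212 -0.2452  0.0614] r 0.1453 ang -143.86
[ 0.346  0.261 -0.179  1.628  0.049  1.253 -0.78 ]
```

The stove is unmoved and steady. Now on to the kettle, rotating to line up with its handle (about 161°).

```bash
python3 -m creep '[[0.5,-15,40,20,0,0,0.182],[0.5,-15,40,20,0,0,0.182],[0.5,-15,40,20,0,0,0.182],[0.5,-15,40,20,0,0,0.182],[0.5,-15,40,20,0,0,0.182]]';python3 -m creep '[[0.5,-12,40,10,0,0,0.182],[0.5,-12,40,10,0,0,0.182],[0.5,-12,40,0,0,0,0.182],[0.5,-12,40,0,0,0,0.182],[0.5,-12,40,0,0,0,0.182]]';python3 -m creep '[[0.5,-8,40,0,0,0,0.182],[0.5,-8,40,0,0,0,0.178],[0.5,0,0,0,0,0,0],[0.5,0,0,0,0,0,0]]'
python3 - <<'E'
from h import *
o=get_obs(); im,d=read_camera('wrist'); T=c2w('wrist',o); np.savez('wrist7.npz',im=im,d=d,T=T); cv2.imwrite('pics/wrist7.png',im[:,:,::-1])
print(np.round(o['q'],3),'yaw',np.degrees(2*np.arctan2(o['tool_rot'][2],o['tool_rot'][1])),o['eef_pos'])
P=cloud('wrist',d,T)
m=((np.hypot(P[...,0]-.405,P[...,1]-.311)<.12)&(P[...,2]>.262)&(P[...,2]<.29)).astype(np.uint8)
n,lab,st,ce=cv2.connectedComponentsWithStats(m)
for i in range(1,n):
    if st[i,4]>80:
        v,u=np.nonzero(lab==i); z=P[...,2][lab==i]; X=on_plane('wrist',np.c_[u,v],np.median(z),T)[:,:2].astype(np.float32)
        e,V=np.linalg.eigh(np.cov(X.T)); print(st[i],np.percentile(z,[5,50,95]),cv2.minAreaRect(X),X.mean(0),np.degrees(np.arctan2(V[1,1],V[0,1]))%180)
E
```

```text
t: 19.38
eef_pos: [0.4834, 0.0228, 0.3943]
tool_rot: [-0.001, 0.715, 0.699, -0.001]
contact_force: [0.3, 1.2, 0.6]
gripper_width: 0.75
grasp_force: 0.0
t: 20.0
eef_pos: [0.4239, 0.2225, 0.4138]
tool_rot: [-0.001, 0.335, 0.942, -0.001]
contact_force: [1.4, 0.5, -0.3]
gripper_width: 0.751
grasp_force: 0.0
t: 20.5
eef_pos: [0.4089, 0.3008, 0.4143]
tool_rot: [-0.001, 0.165, 0.986, -0.001]
contact_force: [0.8, -0.1, 0.4]
gripper_width: 0.754
grasp_force: 0.0
[-0.103  0.121 -0.721  1.57   0.08   1.484  0.412] yaw 161.06093083453612 [0.40888774 0.30080947 0.41430561]
[ 330  120   26  140 2980] [0.27225484 0.27682598 0.27836379] ((0.4009767770767212, 0.31674396991729736), (0.017896028235554695, 0.10849098861217499), 70.02947235107422) [0.39985138 0.3171383 ] 160.0524553297227
```

View pics/wrist7.png

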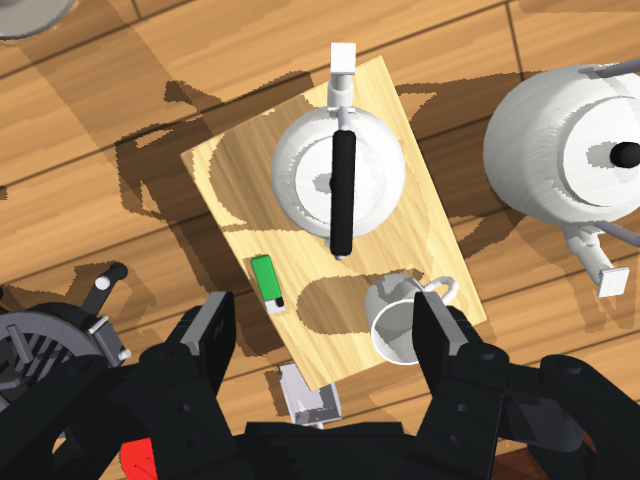

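Wrist picture: the small kettle's handle is at (343,192), its spout points up at (342,60), the mug is at (400,315) and the lighter at (268,280). The big kettle is clear at (580,150). I'll refine the handle centre using its black pixels only.

```bash
python3 - <<'E'
from h import *
f=np.load('wrist7.npz'); im,d,T=f['im'],f['d'],f['T']; P=cloud('wrist',d,T)
m=(im.max(2)<70)&(np.hypot(P[...,0]-.401,P[...,1]-.317)<.065)&(P[...,2]>.266)&(P[...,2]<.285)
v,u=np.nonzero(m); X=on_plane('wrist',np.c_[u,v],.2765,T)[:,:2].astype(np.float32); print(cv2.minAreaRect(X),X.mean(0))
b=((np.hypot(P[...,0]-.401,P[...,1]-.317)<.085)&(P[...,2]>.135)&(P[...,2]<.16)&(im.min(2)>90)); Q=P[b][:,:2]
for _ in range(5):
    s=np.linalg.lstsq(np.c_[2*Q,np.ones(len(Q))],(Q**2).sum(1),rcond=None)[0]; r=np.hypot(*(Q-s[:2]).T); R0=np.sqrt(s[2]+s[0]**2+s[1]**2); Q=Q[abs(r-R0)<0.004]
print('body',s[:2],R0,len(Q))
E
```

```text
((0.40286344289779663, 0.3160889446735382), (0.01752060279250145, 0.09800555557012558), 70.2058334350586) [0.4012652  0.31680062]
body [0.4031824  0.31601276] 0.07033067508819613 481
```

```bash
python3 -m creep '[[0.3,-3,8,-45,0,0,-0.015],[0.3,-2.9,7.2,-45,0,0,0],[0.3,0,0,-45,0,0,0],[0.3,0,0,-40,0,0,0],[0.3,0,0,-30,0,0,0]]'; python3 -m creep '[[0.3,0,0,0,0,0,0],[-1,0,0,0,0,0,0],[-1,0,0,0,0,0,0],[-1,0,0,0,0,0,0],[-1,0,0,0,0,0,0]]' 45
```

```text
t: 21.18
eef_pos: [0.4031, 0.3148, 0.2088]
tool_rot: [-0.0, 0.173, 0.985, -0.001]
contact_force: [0.8, -0.6, 0.1]
gripper_width: 0.651
grasp_force: 0.0
t: 21.8
eef_pos: [0.4039, 0.3178, 0.2125]
tool_rot: [0.001, 0.171, 0.985, 0.001]
contact_force: [0.3, -0.5, 6.8]
gripper_width: 0.201
grasp_force: 47.2
```

```bash
python3 -m creep '[[-1,0,0,10,0,0,0],[-1,0,0,20,0,0,0],[-1,0,0,30,0,0,0],[-1,0,0,30,0,0,0],[-1,0,0,25,0,0,0]]'; python3 -m creep '[[-1,0,0,0,0,0,0],[-1,0,0,0,0,0,0]]'
python3 - <<'E'
from h import *
o=get_obs(); im,d=read_camera('wrist'); T=c2w('wrist',o); np.savez('wrist8.npz',im=im,d=d,T=T)
print(o['eef_pos'],np.round(o['q'],3)); P=cloud('wrist',d,T); dz=.115
c=o['eef_pos'][:2]
b=((np.hypot(P[...,0]-c[0],P[...,1]-c[1])<.09)&(P[...,2]>.135+dz)&(P[...,2]<.16+dz)&(im.min(2)>90)); Q=P[b][:,:2]
for _ in range(5):
    s=np.linalg.lstsq(np.c_[2*Q,np.ones(len(Q))],(Q**2).sum(1),rcond=None)[0]; r=np.hypot(*(Q-s[:2]).T); R0=np.sqrt(s[2]+s[0]**2+s[1]**2); Q=Q[abs(r-R0)<0.004]
print('body',s[:2],R0,len(Q),'off',s[:2]-c)
E
```

```text
t: 22.42
eef_pos: [0.4022, 0.3166, 0.3267]
tool_rot: [-0.0, 0.171, 0.985, -0.001]
contact_force: [-0.5, 0.1, -5.8]
gripper_width: 0.201
grasp_force: 45.6
t: 22.68
eef_pos: [0.4021, 0.3162, 0.3245]
tool_rot: [-0.001, 0.171, 0.985, -0.001]
contact_force: [-0.4, -1.1, -6.2]
gripper_width: 0.203
grasp_force: 45.6
[0.40214605 0.31616981 0.32449733] [-0.134  0.169 -0.738  1.72   0.118  1.3    0.331]
body [0.39756226 0.31599857] 0.06675695434281309 1514 off [-0.00458379 -0.00017125]
```

```bash
python3 -m creep '[[-1,7,-25,0,0,0,0],[-1,13,-45,0,0,0,0],[-1,13,-45,0,0,0,0],[-1,13,-45,0,0,0,0],[-1,13,-45,0,0,0,0]]'|head -2; python3 -m creep '[[-1,13,-45,0,0,0,0],[-1,13,-45,0,0,0,0],[-1,13,-45,0,0,0,0],[-1,13,-45,0,0,0,0],[-1,13,-45,0,0,0,0]]'|head -2; python3 -m creep '[[-1,8,-30,0,0,0,0],[-1,4.5,-16,-10,0,0,0],[-1,0,0,-20,0,0,0],[-1,0,0,0,0,0,0],[-1,0,0,0,0,0,0]]'
python3 - <<'E'
from h import *
o=get_obs();print(np.round(o['q'],3))
im,d=read_camera('side'); T=c2w('side'); np.savez('side9.npz',im=im,d=d)
im2,d2=read_camera('scene'); np.savez('scene9.npz',im=im2,d=d2)
cv2.imwrite('pics/look9.png',np.hstack([cv2.resize(im[90:290,260:460],(400,400)),cv2.resize(im2[200:450,120:370],(400,400))])[:,:,::-1])
# kettle body from each cam
for n,I,D in (('side',im,d),('scene',im2,d2)):
    T=c2w(n);P=cloud(n,D,T);hsv=cv2.cvtColor(I,cv2.COLOR_RGB2HSV)
    zb=o['eef_pos'][2]-.2125+.1
    m=(np.hypot(P[...,0]-.5385,P[...,1]+.16)<.1)&(P[...,2]>zb+.02)&(P[...,2]<zb+.05)&(hsv[...,1]<60)&(I.min(2)>80); Q=P[m][:,:2]
    for _ in range(5):
        s=np.linalg.lstsq(np.c_[2*Q,np.ones(len(Q))],(Q**2).sum(1),rcond=None)[0]; r=np.hypot(*(Q-s[:2]).T); R0=np.sqrt(s[2]+s[0]**2+s[1]**2); Q=Q[abs(r-R0)<0.003]
    print(n,'body',s[:2],R0,len(Q))
E
```

```text
t: 23.35
eef_pos: [0.4613, 0.1102, 0.3246]
t: 23.98
eef_pos: [0.5263, -0.1143, 0.3243]
t: 24.6
eef_pos: [0.5394, -0.1579, 0.296]
tool_rot: [-0.0, 0.17, 0.985, 0.0]
contact_force: [0.3, 0.3, -5.0]
gripper_width: 0.207
grasp_force: 45.6
[ 0.461  0.231 -0.344  1.678  0.081  1.247  1.327]
side body [ 0.54033386 -0.15554571] 0.0712552191093735 424
scene body [ 0.53933593 -0.15926571] 0.07108400896877279 451
```

View pics/look9.png

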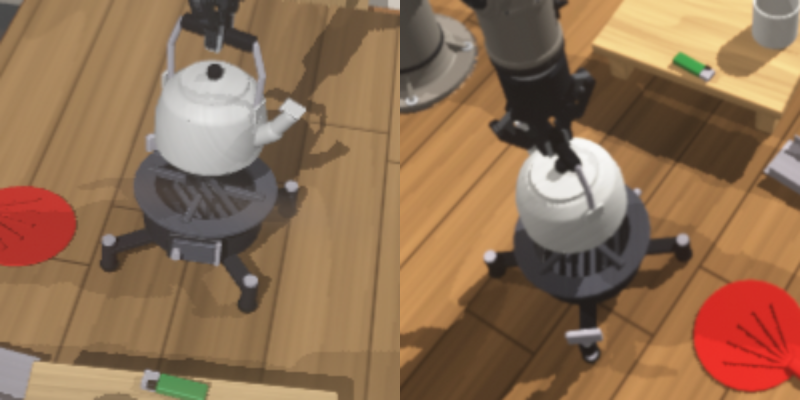

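In both views the kettle hangs upright, centred over the stove ring (left about (210,120), right about (572,195)). The grip bar, fan and lighter are untouched. I'll lower it gently until there is contact.

```bash
python3 -m creep '[[-1,-0.8,-1.5,-15,0,0,0],[-1,0,0,-20,0,0,0],[-1,0,0,-15,0,0,0],[-1,0,0,-8,0,0,0],[-1,0,0,0,0,0,0]]'; for i in 1; do python3 -m creep '[[-1,0,0,-1.5,0,0,0],[-1,0,0,-1.5,0,0,0],[-1,0,0,0,0,0,0]]'; done;
```

```text
t: 25.32
eef_pos: [0.5383, -0.1604, 0.2374]
tool_rot: [-0.001, 0.171, 0.985, 0.0]
contact_force: [0.6, 0.1, -4.6]
gripper_width: 0.203
grasp_force: 45.6
t: 25.7
eef_pos: [0.5386, -0.1605, 0.2352]
tool_rot: [0.0, 0.171, 0.985, -0.0]
contact_force: [0.6, 0.8, -4.9]
gripper_width: 0.203
grasp_force: 45.6
```

```bash
python3 -m creep '[[-1,0,0,-1.5,0,0,0],[-1,0,0,-1,0,0,0],[-1,0,0,0,0,0,0]]'
```

```text
t: 26.08
eef_pos: [0.5385, -0.1605, 0.2324]
tool_rot: [-0.0, 0.171, 0.985, 0.0]
contact_force: [-0.5, -0.1, -4.3]
gripper_width: 0.204
grasp_force: 45.6
```

```bash
python3 -m creep '[[-1,0,0,-1,0,0,0],[-1,0,0,0,0,0,0]]'|grep -E 'pos|contact'; python3 -m creep '[[-1,0,0,-1,0,0,0],[-1,0,0,0,0,0,0]]'|grep -E 'pos|contact'
```

```text
eef_pos: [0.5385, -0.1605, 0.2314]
contact_force: [0.1, -0.3, -5.2]
eef_pos: [0.5386, -0.1605, 0.2305]
contact_force: [0.3, -0.6, -4.5]
```

```bash
python3 -m creep '[[-1,0,0,-0.8,0,0,0],[-1,0,0,0,0,0,0]]'|grep -E 'pos|contact'; python3 -m creep '[[-1,0,0,-0.8,0,0,0],[-1,0,0,0,0,0,0]]'|grep -E 'pos|contact'
```

```text
eef_pos: [0.5387, -0.1605, 0.2304]
contact_force: [-3.0, 0.7, 2.8]
eef_pos: [0.5389, -0.1606, 0.2303]
contact_force: [-4.4, 1.6, 8.4]
```

Contact at the expected height. I'll ease off, release and retreat straight up.

```bash
python3 -m creep '[[-1,0,0,0.8,0,0,0],[-0.6,0,0,0,0,0,0],[0,0,0,0,0,0,0],[0.3,0,0,0,0,0,0],[0.3,0,0,0,0,0,0]]'; python3 -m creep '[[0.3,0,0,15,0,0,0],[0.3,0,0,30,0,0,0],[0.3,0,0,50,0,0,0],[0.3,0,0,50,0,0,0],[0.3,0,0,40,0,0,0]]'; python3 -m creep '[[0.3,0,0,0,0,0,0],[0.3,0,0,0,0,0,0],[0.3,0,0,0,0,0,0]]'
python3 - <<'E'
from h import *
o=get_obs()
im,d=read_camera('side'); im2,d2=read_camera('scene'); imw,dw=read_camera('wrist')
cv2.imwrite('pics/look10.png',np.hstack([cv2.resize(im[90:330,240:480],(400,400)),cv2.resize(im2[150:450,120:420],(400,400))])[:,:,::-1])
for n,I,D in (('side',im,d),('scene',im2,d2),('wrist',imw,dw)):
    T=c2w(n,o);P=cloud(n,D,T);hsv=cv2.cvtColor(I,cv2.COLOR_RGB2HSV)
    m=(np.hypot(P[...,0]-.5385,P[...,1]+.16)<.09)&(P[...,2]>.14)&(P[...,2]<.17)&(hsv[...,1]<60)&(I.min(2)>80); Q=P[m][:,:2]
    for _ in range(5):
        s=np.linalg.lstsq(np.c_[2*Q,np.ones(len(Q))],(Q**2).sum(1),rcond=None)[0]; r=np.hypot(*(Q-s[:2]).T); R0=np.sqrt(s[2]+s[0]**2+s[1]**2); Q=Q[abs(r-R0)<0.003]
    h=(np.hypot(P[...,0]-.5385,P[...,1]+.16)<.075)&(P[...,2]>.27)&(P[...,2]<.31)&(I.max(2)<70)
    X=P[h]; print(n,'body',s[:2],R0,len(Q),'handle',len(X),X.mean(0), np.percentile(X[:,2],[10,50,95]))
E
```

```text
t: 27.7
eef_pos: [0.5387, -0.1604, 0.2295]
tool_rot: [0.0, 0.171, 0.985, 0.0]
contact_force: [0.1, 0.3, 1.0]
gripper_width: 0.646
grasp_force: 0.0
t: 28.32
eef_pos: [0.5388, -0.1604, 0.4183]
tool_rot: [0.002, 0.171, 0.985, -0.0]
contact_force: [1.5, -0.4, -0.2]
gripper_width: 0.648
grasp_force: 0.0
t: 28.7
eef_pos: [0.5379, -0.1604, 0.4135]
tool_rot: [-0.001, 0.171, 0.985, 0.0]
contact_force: [2.0, -0.5, 0.2]
gripper_width: 0.651
grasp_force: 0.0
side body [ 0.53966951 -0.15901435] 0.07181473382644077 389 handle 268 [ 0.53936807 -0.15269223  0.29014551] [0.28343024 0.29145204 0.29541771]
scene body [ 0.53774443 -0.16177485] 0.07117847729034325 424 handle 307 [ 0.54001258 -0.16440034  0.29435728] [0.29141965 0.29471163 0.29748073]
wrist body [ 0.53788026 -0.16235497] 0.0714036352372456 81 handle 2890 [ 0.53537277 -0.16089836  0.29450343] [0.29294499 0.29467466 0.29610027]
```

View pics/look10.png

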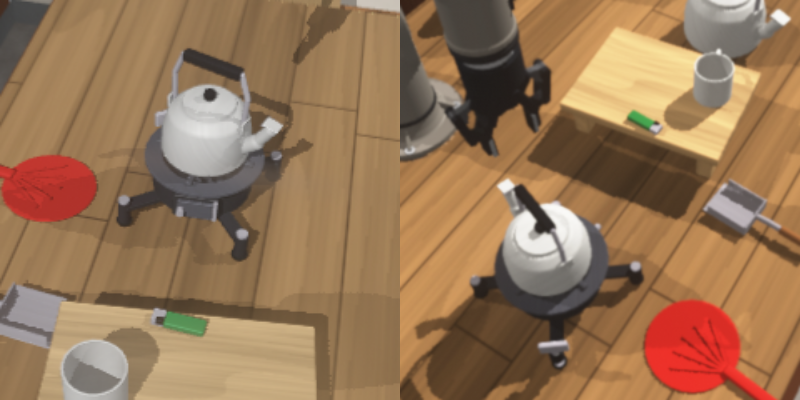

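The kettle stands upright on the stove, within about 2 mm of the centre. Its handle top is at 0.295 m, as expected. The bystanders are where they were and the gripper is clear, so I'll hand in.

```bash
python3 -c "
from station import *
print(hand_in())"
```

```text
the job is handed in; nothing more can be done
None
```

The job is handed in at about 29 s: the screw foot is turned level, the stove held steady under a 25 N press on the rim, and the kettle stands upright within about 2 mm of the stove's centre, with the stove in its place and the bystanders untouched.

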